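# Unlock the bangle stand and bring out the largest bangle

### The arm

A 6-joint arm with a two-finger parallel gripper is mounted at the origin on the work surface. World frame = base frame: x ahead of the robot, y to its left, z up, the work surface at z = 0. Lengths are in m, angles in rad, forces in N, time in s.
With the tool pointing down it reaches from about 0.425 to 0.95 m from the base axis. Payload 3.5 kg.
Tool frame: the origin (TCP) lies on the centre line of the jaws, within the pads' length; the fingertips stand 25 mm ahead of it and the grasp point (between the pads) lies 6 mm ahead of it (ctrl.finger_overhang is the distance from the TCP to the fingertips, in m); z points along the fingers, y is the line along which they close (so a half turn about z gives the same grasp; the last joint's range is limited). The gripper opens to 85 mm and grips with 20 to 120 N. Pads are 22 mm wide; open, the fingers measure 114 mm over their backs; the gripper's body (76 mm by 85 mm) begins 54 mm behind the grasp point. The pads swing forward as they close: fully open they stand 13 mm farther back than shut.
Start: joints at [1.101, 0.286, 1.577, -0, 1.279, -0.15], TCP at [0.212, 0.641, 0.256] pointing down, gripper open.
Joint ranges: [-2.77, 2.77], [-0.9, 2.22], [0.21, 2.48], [-1.53, 4.67], [0.24, 2.81], [-2.84, 2.84]. Speed limits (rad/s): [2.79, 2.79, 3.14, 3.14, 3.14, 3.14].

### API

Orientations are given as a unit quaternion [x, y, z, w].
In Python, from plant import get_state, imaging, job, ctrl gives the robot as it stands.
- The arm moves only by the tool jog_arm, never from a script. Its argument "increments" is a list of rows, each an object of numbers: "dx", "dy", "dz": the shift along the world's x, y, z each as a share of 12 cm, from -1 to 1; "ax", "ay", "az": the turn, a rotation vector about the world's x, y, z each as a share of pi/2 rad, from -1 to 1; "gripper": the gripper command: -1 is shut, 1 is fully open, values between are in proportion. A call has 1 to 10 rows; each row is the pose to reach, as a shift and turn from the pose commanded when the call began; what a row does not reach only later rows make up. A row lasts 1/10 s, in which the tool goes at most 50 mm and 8.59 degrees, less where a joint would pass 70% of its speed; a pose out of reach is approached as far as the arm can. A call with a number of a shift or a turn outside -1 to 1 is refused whole. A call with a gripper value outside its range is refused whole. The fingers move at their own pace and stop on an object; "force" is the grip in N (left out, the last holds). Time passes only in rows, so rows that repeat a pose let the fingers close. It gives the time, the measured TCP pose, the force, the opening and the grip force at its end, in the units of the state.
- get_state(): the state, without advancing time (a new reading comes with each control period).
- imaging.read_camera(name): name is "side" or "top" or "wrist"; returns a dict with "frame" (480x640x3 uint8, blue, green, red), "depth" (480x640 float32, m along the optical axis (not along the pixel's ray), 0 where there is no reading), "camera_matrix" (3x3 intrinsics, pixels), "dist" ([k1, k2, p1, p2, k3] as OpenCV has them; the pictures are not rectified), "extrinsics" (4x4, takes a point from camera to world coordinates); the wrist camera has in their place "mount" (4x4, takes a point from camera to tool coordinates, whose origin is the TCP and whose axes are the flange's). Camera axes: x right, y up, looking along -z (the intrinsics and any distortion apply to the point x, -y, -z); pixel columns grow to the right and rows downward; lengths in m; the calibration is good to about 2 mm. A picture is of the moment at which its call begins: read the wrist's pose just before it.
- job.sign_off(): hands the job in; it is judged then, once.
The state is a dict: "time": time; "qpos": joint angles; "dq": joint speeds; "joint_efforts": joint torques, N m; "eef_pos": TCP position; "tcp_rot": TCP orientation; "contact_force": force on the tool from outside, world axes, zero at the start; "wrist_torque": the same for the moment, N m; "opening": opening from 0.0 (shut) to 1.0 (fully open); "finger_force": force on a finger pad.
Only numpy, scipy, OpenCV 4.12 (cv2) and the standard library are available. Lean on these libraries where they do the work, as an engineer would, in place of code of your own. Each camera call takes 0.05 s, during which the arm holds its last target. There are 200 camera calls.

### The job

A customer wants to try the largest of the three bangles: unlock the stand's keeper bar by pulling its knob straight out, swing the bar back off the bangles as far as it goes, and push the knob fully home again so that the bar stays locked open. Then lift the largest bangle out of its slot, keep it in the grip until it stands on the floor of the groove of the try-on rest, upright and in the middle, and let go. Leave the other two bangles and all the other goods on the counter where they are.

Things in the scene. Friction and masses are not known exactly. Their poses are not given: they have to be found in the camera images.
- stand: Fixed rosewood stand, 90 mm (its x) by 245 mm (y -115 to +130), z up, origin on its underside. Top 40 mm high; three slots along its x, centred at y = -78, -30, +18, each 16 wide, 20 deep, with 9 mm stops at the floor's ends. At y = +100 a 62 x 54 mm pedestal, its top face sloping 30 deg down to -x, bears the knob.
- knob_grip (a point): On the keeper knob's axis, at gripping height. z: the axis, outward (up, leaning 30 deg from vertical to the stand's -x side); y: along the grip, a dark wooden wing 50 mm long (y), 16 thick (x), reaching from 20 mm below this point to 10 above. Under it a brass disc, 40 mm across, 13 thick.
- bar_end (a point): Ball (16 mm) at the end of the 10 mm thick brass keeper bar, 214 mm from the knob's axis towards knob_grip's -y, 26 mm below knob_grip along the axis. Knob, disc and bar are one piece. Locked, the bar lies level over the three bangles, 6 mm above the top of the largest.
- knob_pull (a joint): How far knob and bar are pulled out along the knob's axis: 0 = fully in, up to 0.016 m. About 2.5 N of friction, no spring: it stays where it is left. A tooth inside blocks turning until it is out by more than 0.010 m, and lets it go back in only near the two ends of the turn.
- knob_turn (a joint): Angle of knob and bar about the outward axis (rad), counter-clockwise seen from outside: 0 = bar over the bangles (start), 1.40 = open, bar swung to the stand's +x side and rising at 30 deg; stops at -0.04 and 1.44. Friction 0.06 N m. The tooth enters within about 0.07 of 1.40.
- bangle_large: The largest of three upright glass bangles: a ring with flat sides, 80 mm outer diameter, 66 mm inner, 13 mm wide along its y axis, the ring lying in its xz plane. Origin: lowest point of the ring as it stands at the start, z up. It stands in any of the three slots. About 55 g.
- bangle_large_c (a point): Centre of the largest bangle (40 mm above its lowest point); axes as the bangle's.
- bangle_medium: Upright glass bangle, 70 mm outer diameter, else like the largest (13 mm wide, 7 mm thick); in another slot, to be left alone. Origin: lowest point.
- bangle_small: Upright glass bangle, 60 mm outer diameter, else like the largest; in another slot, to be left alone. Origin: lowest point.
- rest: Fixed low rosewood try-on rest, 100 mm (its x) by 64 mm (y), 36 high, left or right of the stand. Origin: centre of its underside, z up. A groove runs along x through its middle: floor 14 mm above the counter, 16 mm wide for the lowest 10 mm, flaring to 30 at the top, 9 mm stops at the floor's ends. The largest bangle standing in it has its centre 54 mm above the counter.
- comb: Horn comb lying flat behind the stand, 150 mm (x) by 38 mm (y), 5 mm thick. Origin: centre of its underside. Bystander.
- mirror: Brass hand mirror lying flat in front of the stand, 205 mm long along its x, disc 90 mm across centred at x = +50 mm, 8 mm thick. Origin: underside. Bystander.
- dish: White porcelain ring dish, 110 mm across, 25 mm high, on the side of the stand where the rest is not. Origin: centre of its underside. Bystander.
- attar: Perfume bottle, 48 mm across, 110 mm high. Origin: centre of its underside. Bystander behind the rest or dish.
- katori: Small brass bowl, 84 mm across, 45 mm high. Origin: centre of its underside. Bystander behind the rest or dish.
- giftbox: Square cardboard gift box, 94 mm, 46 mm high. Origin: centre of its underside. Bystander.
- tower: Fixed upright roll of bangles on a round foot 100 mm across, 158 mm high. Origin: centre of its underside. Bystander.
Things that resemble listed ones, but are neither listed nor needed, are in the scene too. What is shaped like the bangle_large but purple is not meant. What is shaped like the rest but blue is not meant.

How it is judged:
On the way, in this order (a step that is already met when the one before it is completed fails the run):
1. the knob is pulled out while the bar still lies over the bangles (value of joint knob_pull above 0.01 m and value of joint knob_turn below 0.15 rad), for 0.05 s.
2. the bar is swung open with the knob out (value of joint knob_pull above 0.008 m and value of joint knob_turn above 1.3 rad), for 0.05 s.
3. the knob is pushed fully home with the bar open (value of joint knob_pull below 0.003 m and value of joint knob_turn above 1.3 rad), for 0.2 s.
4. the largest bangle is lifted clear of the stand (z of bangle_large_c in the frame of stand above 0.085 m and contact force between the fingers and bangle_large above 1 N), for 0.1 s.
5. the largest bangle stands on the floor of the rest's groove, still held (x of bangle_large_c in the frame of rest between -0.012 and 0.012 m and y of bangle_large_c in the frame of rest between -0.008 and 0.008 m and z of bangle_large_c in the frame of rest between 0.05 and 0.0575 m and angle between bangle_large's own y axis and vertical above 1.4 rad and contact force between the fingers and bangle_large above 1 N), for 0.1 s.
At the end, for the whole second after the job is handed in: The largest bangle stands at rest on the floor of the rest's groove: centre within 12 mm of its middle along, 8 mm across, 50 to 57.5 mm above the rest's underside, upright within 10 degrees. The knob is in to within 3 mm, the bar open past 1.30 rad (all of step 3 and x of bangle_large_c in the frame of rest between -0.012 and 0.012 m and y of bangle_large_c in the frame of rest between -0.008 and 0.008 m and z of bangle_large_c in the frame of rest between 0.05 and 0.0575 m and angle between bangle_large's own y axis and vertical above 1.4 rad and linear speed of bangle_large below 0.02 m/s); the robot touches nothing.
It fails at once if another bangle is moved by more than 15 mm (distance of any of bangle_medium, bangle_small from where it was at the start of the episode above 0.015 m).
It fails at once if a loose bystander is moved by more than 25 mm (distance of any of comb, mirror, dish, attar, katori, giftbox from where it was at the start of the episode above 0.025 m).
It fails at once if the largest bangle falls onto the counter (height (world z) of bangle_large_c below 0.035 m).
It also fails if it takes over 59 s, if anything falls off the work surface, if the arm or the gripper's body presses on something with over 40 N, if the wrist force passes 120 N, or if a joint passes its speed limit or range.

## Working session

There is one attempt and no reset: what is moved stays moved. The work goes in short steps, Python scripts to look and compute and a tool call to move; the robot and the scene stay as the last step left them, time stands still between calls to the robot, and variables do not carry over. Pictures are saved under pics/ and viewed, at most 10 in all, crops included, and the job is handed in when it is done.

Besides the shell and the picture viewer there is one more tool, called after ">>>" by a JSON object that holds its "api" and its "payload", one argument or row to a line. jog_arm: Moves the arm, as the interface text tells. Shift numbers are shares of 12 cm and turn numbers shares of pi/2 rad, none past 1 either way. Its arguments: {"type":"object","properties":{"increments":{"type":"array"},"force":{"type":"number"}},"required":["increments"]}

```bash
ls; mkdir -p pics; cat > h.py <<'E'
import numpy as np, cv2
from scipy.spatial.transform import Rotation as R
from plant import get_state, imaging, job, ctrl
def cam(name):
    s=get_state(); c=imaging.read_camera(name)
    if 'extrinsics' in c: E=np.array(c['extrinsics'])
    else:
        T=np.eye(4);T[:3,:3]=R.from_quat(s['tcp_rot']).as_matrix();T[:3,3]=s['eef_pos'];E=T@np.array(c['mount'])
    c['E']=E; return c
def cloud(c):
    h,w=c['depth'].shape; u,v=np.meshgrid(np.arange(w),np.arange(h))
    p=cv2.undistortPoints(np.stack([u,v],-1).reshape(-1,1,2).astype(np.float32),np.array(c['camera_matrix']),np.array(c['dist'])).reshape(h,w,2)
    d=c['depth']; P=np.stack([p[...,0]*d,-p[...,1]*d,-d],-1)
    W=P@c['E'][:3,:3].T+c['E'][:3,3]; W[d==0]=np.nan; return W
def ray(c,uv,z):
    p=cv2.undistortPoints(np.array(uv,np.float32).reshape(-1,1,2),np.array(c['camera_matrix']),np.array(c['dist'])).reshape(-1,2)
    D=np.c_[p[:,0],-p[:,1],-np.ones(len(p))]@c['E'][:3,:3].T; o=c['E'][:3,3]
    return o+D*((z-o[2])/D[:,2])[:,None]
E
python3 - <<'E'
from h import *
for n in ('top','side'):
    c=cam(n); cv2.imwrite(f'pics/{n}0.png',c['frame']); np.savez(f'{n}0.npz',W=cloud(c),f=c['frame'],E=c['E'],K=c['camera_matrix'],d=c['dist']); print(n,c['E'].round(3).tolist(),(c['depth']>0).mean())
print(get_state(),ctrl.finger_overhang)
E
```

```text
pics
top [[0.013, 0.988, -0.156, 0.417], [-1.0, 0.015, 0.011, -0.002], [0.013, 0.156, 0.988, 1.217], [0.0, 0.0, 0.0, 1.0]] 0.996005859375
side [[0.924, 0.254, -0.286, 0.166], [-0.383, 0.629, -0.677, -0.97], [0.008, 0.735, 0.678, 1.066], [0.0, 0.0, 0.0, 1.0]] 0.9961588541666667
{'time': 0.1, 'qpos': array([ 1.10101320e+00,  2.87102203e-01,  1.57806147e+00,  1.30692915e-05,
        1.27862894e+00, -1.49966888e-01]), 'dq': array([ 0.00025207, -0.00277107, -0.00377063,  0.00055963,  0.00058664,
        0.00086367]), 'joint_efforts': array([ 1.21856774e-03, -4.07297587e+01, -2.93698364e+01, -1.49353618e-04,
        3.43842716e-03,  4.61026417e-07]), 'eef_pos': array([0.21190679, 0.64028613, 0.25505199]), 'tcp_rot': array([ 1.59229266e-01,  9.87241020e-01, -1.04568213e-03, -3.41385130e-04]), 'contact_force': array([0.53602736, 0.43348389, 0.21824443]), 'wrist_torque': array([0.02536917, 0.01138232, 0.02452731]), 'finger_force': 0.0, 'opening': 1.0036398509709106} 0.025
```

View pics/top0.png

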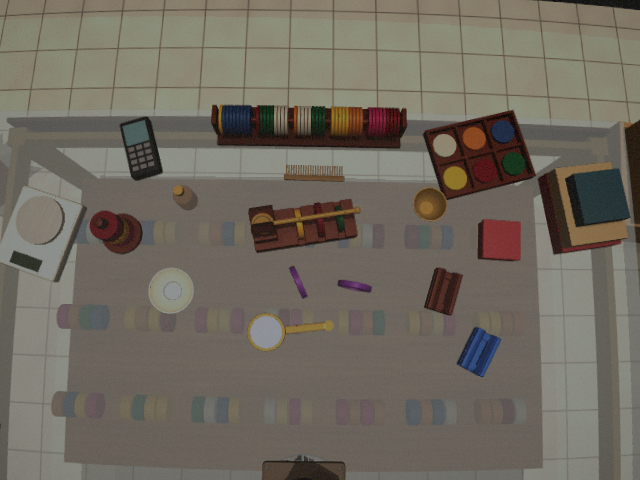

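View pics/side0.png

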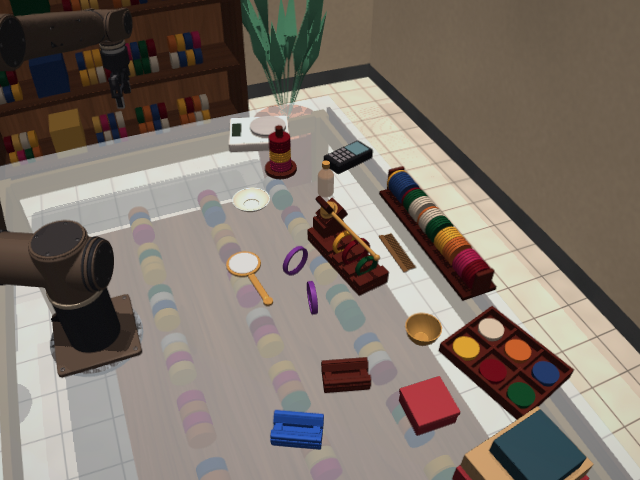

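The top view shows the stand at about (302,225), with the knob on the left at (262,218) and the bar running to (357,210). The rosewood rest is at (443,291), the blue decoy at (480,352), and the purple decoys at (298,282) and (355,286). The side view agrees.

```bash
python3 - <<'E'
from h import *
d=np.load('top0.npz');W=d['W'];f=d['f'];s=np.load('side0.npz')
def rect(box,z0,z1):
    u0,v0,u1,v1=box; A=W[v0:v1,u0:u1].reshape(-1,3); A=A[(A[:,2]>z0)&(A[:,2]<z1)]
    r=cv2.minAreaRect(A[:,:2].astype(np.float32)); return len(A),np.round(r[0],4),np.round(r[1],4),round(r[2],2)
print('standtop',rect((240,190,370,260),.03,.046))
print('rest',rect((415,260,470,322),.028,.042)); 
print('counter z',np.nanmedian(W[350:400,200:300,2]))
# bangle colours by hue in stand region, both views
for n,D,(u0,v0,u1,v1) in (('top',d,(275,195,360,250)),('side',s,(305,190,392,295))):
    F=D['f'];hs=cv2.cvtColor(F,cv2.COLOR_BGR2HSV)[v0:v1,u0:u1];X=D['W'][v0:v1,u0:u1]
    for c,(a,b) in dict(yel=(18,32),red=(172,180),grn=(45,85)).items():
        m=(hs[...,0]>=a)&(hs[...,0]<=b)&(hs[...,1]>120)&(hs[...,2]>50); Y=X[m];Y=Y[Y[:,2]>.045]
        if len(Y): print(n,c,len(Y),'max',np.nanpercentile(Y,[2,50,98],axis=0).round(3).tolist())
u=np.hstack([cv2.resize(d['f'][185:260,240:370],None,fx=3,fy=3,interpolation=2),cv2.resize(s['f'][185:300,295:395],(196,225),interpolation=2)])
u=cv2.convertScaleAbs(u,alpha=1.8)
cv2.imwrite('pics/crop1.png',u)
# height peaks along stand
A=W[190:260,240:370].reshape(-1,3);A=A[A[:,2]>.06]
for y in np.arange(A[:,1].min(),A[:,1].max(),.012):
    B=A[abs(A[:,1]-y)<.006]; print(round(y,3),B[B[:,2].argmax()].round(3),len(B),B[:,0].min().round(3),B[:,0].max().round(3))
E
```

```text
standtop (2176, array([0.648 , 0.0093]), array([0.0909, 0.2449]), 10.06)
rest (679, array([ 0.496 , -0.3261]), array([0.0621, 0.1007]), 72.43)
counter z -0.0002939784699370618
top yel 226 max [[0.623, -0.11, 0.075], [0.65, 0.014, 0.114], [0.675, 0.067, 0.119]]
top red 45 max [[0.624, -0.036, 0.076], [0.645, -0.028, 0.096], [0.692, -0.017, 0.101]]
top grn 2 max [[0.652, -0.073, 0.076], [0.653, -0.073, 0.078], [0.654, -0.072, 0.079]]
side yel 39 max [[0.613, -0.118, 0.046], [0.636, 0.01, 0.087], [0.668, 0.022, 0.111]]
side red 93 max [[0.618, -0.043, 0.067], [0.634, -0.035, 0.09], [0.682, -0.024, 0.1]]
side grn 46 max [[0.641, -0.087, 0.069], [0.652, -0.08, 0.076], [0.678, -0.073, 0.082]]
-0.117 [ 0.67  -0.115  0.117] 15 0.662 0.675
-0.105 [ 0.666 -0.108  0.121] 29 0.661 0.675
-0.093 [ 0.664 -0.099  0.118] 27 0.66 0.67
-0.081 [ 0.664 -0.086  0.118] 78 0.634 0.684
-0.069 [ 0.662 -0.066  0.117] 81 0.636 0.688
-0.057 [ 0.661 -0.061  0.12 ] 23 0.654 0.664
-0.045 [ 0.657 -0.046  0.116] 22 0.653 0.663
-0.033 [ 0.652 -0.039  0.118] 126 0.617 0.688
-0.021 [ 0.65  -0.026  0.119] 93 0.62 0.692
-0.009 [ 0.649 -0.006  0.118] 30 0.646 0.693
0.003 [0.647 0.005 0.119] 24 0.616 0.653
0.015 [0.647 0.016 0.118] 108 0.613 0.679
0.027 [0.646 0.023 0.121] 75 0.623 0.679
0.039 [0.642 0.038 0.118] 23 0.638 0.648
0.051 [0.641 0.052 0.12 ] 28 0.636 0.646
0.063 [0.639 0.065 0.12 ] 23 0.633 0.643
0.075 [0.625 0.076 0.145] 137 0.607 0.675
0.087 [0.622 0.089 0.147] 196 0.605 0.682
0.099 [0.618 0.102 0.146] 196 0.602 0.679
0.111 [0.62  0.106 0.146] 181 0.6 0.678
0.123 [0.615 0.121 0.147] 146 0.6 0.677
```

View pics/crop1.png

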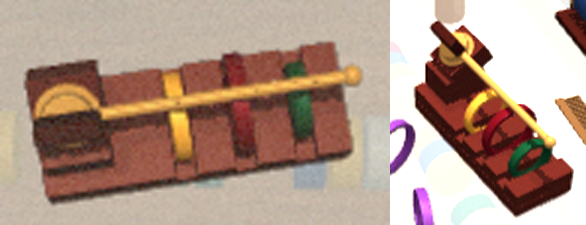

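```bash
cat >> h.py <<'E'
yaw=np.radians(10.0); S0=np.array([.6493,.0019,0])
RS=R.from_euler('z',yaw).as_matrix()
def st(p): return S0+RS@np.array(p)     # stand -> world
R0=R.from_matrix(np.array([[0,1,0],[1,0,0],[0,0,-1]]).T)  # tool y -> x, tool x -> y, z down
def go(p,Rt):
    s=get_state(); q=R.from_quat(s['tcp_rot'])
    dp=(np.array(p)-s['eef_pos'])/.12; a=(Rt*q.inv()).as_rotvec()/(np.pi/2)
    print('shift',dp.round(3),'turn',a.round(3),'n',np.linalg.norm(dp)*.12/.05,np.degrees(np.linalg.norm(a)*np.pi/2)/8.59)
Rknob=R.from_euler('z',yaw)*R.from_euler('y',-30,degrees=True)*R0
ax=RS@np.array([-.5,0,np.sqrt(.75)])
KG=st([-.015,.1,.1335])
E
python3 - <<'E'
from h import *
print(KG,ax,Rknob.as_matrix().round(2).tolist()); go(KG+ax*.12,Rknob); go(KG+ax*.12,Rknob*R.from_euler('z',np.pi))
E
```

```text
[0.61716307 0.09777605 0.1335    ] [-0.49240388 -0.08682409  0.8660254 ] [[-0.17, 0.85, 0.49], [0.98, 0.15, 0.09], [-0.0, 0.5, -0.87]]
shift [ 2.885 -4.608 -0.147] turn [ 0.229 -0.266 -0.669] n 13.05179482895228 7.914688078098465
shift [ 2.885 -4.608 -0.147] turn [-0.301 -0.26   1.28 ] n 13.05179482895228 14.042798666146359
```

>>> {"api": "jog_arm", "payload": {
  "increments": [
    {"dx": 0.58, "dy": -0.92, "dz": 0.2, "ax": 0.115, "ay": -0.133, "az": -0.335, "gripper": 1},
    {"dx": 0.58, "dy": -0.92, "dz": 0.2, "ax": 0.115, "ay": -0.133, "az": -0.335, "gripper": 1},
    {"dx": 0.58, "dy": -0.92, "dz": 0.2, "ax": 0.115, "ay": -0.133, "az": -0.335, "gripper": 1},
    {"dx": 0.58, "dy": -0.92, "dz": 0.2, "ax": 0.115, "ay": -0.133, "az": -0.335, "gripper": 1}
  ]
}}

```text
time: 0.5
eef_pos: [0.2839, 0.5277, 0.2811]
tcp_rot: [0.412, 0.901, 0.105, 0.089]
contact_force: [-0.7, 0.2, 0.2]
opening: 1.003
finger_force: 0.0
```

>>> {"api": "jog_arm", "payload": {
  "increments": [
    {"dx": 0.58, "dy": -0.92, "ax": 0.115, "ay": -0.133, "az": -0.335, "gripper": 1},
    {"dx": 0.58, "dy": -0.92, "ax": 0.115, "ay": -0.133, "az": -0.335, "gripper": 1},
    {"dx": 0.58, "dy": -0.92, "ax": 0.115, "ay": -0.133, "az": -0.335, "gripper": 1},
    {"dx": 0.58, "dy": -0.92, "ax": 0.115, "ay": -0.133, "az": -0.335, "gripper": 1}
  ]
}}

```text
$.increments[0]: bad value
```

>>> {"api": "jog_arm", "payload": {
  "increments": [
    {"dx": 0.58, "dy": -0.92, "gripper": 1},
    {"dx": 0.58, "dy": -0.92, "gripper": 1},
    {"dx": 0.58, "dy": -0.92, "gripper": 1}
  ]
}}

```text
$.increments[0]: bad value
```

>>> {"api": "jog_arm", "payload": {
  "increments": [
    {"dx": 0.58, "dy": -0.92, "gripper": 1},
    {"dx": 0.58, "dy": -0.92, "gripper": 1},
    {"dx": 0.58, "dy": -0.92, "gripper": 1}
  ]
}}

```text
$.increments[0]: bad value
```

```bash
python3 - <<'E'
from h import *
print(get_state()['qpos'],get_state()['eef_pos'])
go(KG+ax*.12,Rknob)
E
```

```text
[ 9.59289803e-01  4.02436579e-04  1.86596787e+00 -1.57686373e-01
  1.03885752e+00  3.11126788e-01] [0.28387263 0.52773688 0.28106117]
shift [ 2.285 -3.67  -0.364] turn [ 0.113 -0.13  -0.328] n 10.412018067019831 3.8783230438074474
```

>>> {"api": "jog_arm", "payload": {
  "increments": [
    {"dx": 0.57, "dy": -0.92, "dz": 0, "ax": 0.113, "ay": -0.13, "az": -0.328, "gripper": 1},
    {"dx": 0.57, "dy": -0.92, "dz": 0, "ax": 0.113, "ay": -0.13, "az": -0.328, "gripper": 1},
    {"dx": 0.57, "dy": -0.92, "dz": 0, "ax": 0.113, "ay": -0.13, "az": -0.328, "gripper": 1},
    {"dx": 0.57, "dy": -0.92, "dz": 0, "ax": 0.113, "ay": -0.13, "az": -0.328, "gripper": 1}
  ]
}}

```text
time: 0.9
eef_pos: [0.3513, 0.4168, 0.2797]
tcp_rot: [0.621, 0.74, 0.198, 0.167]
contact_force: [-1.0, 0.8, 0.2]
opening: 0.996
finger_force: 0.0
```

>>> {"api": "jog_arm", "payload": {
  "increments": [
    {"dx": 0.57, "dy": -0.92, "dz": 0, "ax": 0, "ay": 0, "az": 0, "gripper": 1},
    {"dx": 0.57, "dy": -0.92, "dz": 0, "ax": 0, "ay": 0, "az": 0, "gripper": 1},
    {"dx": 0.57, "dy": -0.92, "dz": 0, "ax": 0, "ay": 0, "az": 0, "gripper": 1}
  ]
}}

```text
time: 1.2
eef_pos: [0.4188, 0.3077, 0.2797]
tcp_rot: [0.618, 0.743, 0.197, 0.166]
contact_force: [0.5, 0.3, -0.1]
opening: 1.0
finger_force: 0.0
```

>>> {"api": "jog_arm", "payload": {
  "increments": [
    {"dx": 0.57, "dy": -0.92, "dz": -0.1, "ax": 0, "ay": 0, "az": 0, "gripper": 1},
    {"dx": 0.57, "dy": -0.92, "dz": -0.1, "ax": 0, "ay": 0, "az": 0, "gripper": 1},
    {"dx": 0.57, "dy": -0.92, "dz": -0.1, "ax": 0, "ay": 0, "az": 0, "gripper": 1}
  ]
}}

```text
time: 1.5
eef_pos: [0.4876, 0.1965, 0.2677]
tcp_rot: [0.618, 0.743, 0.197, 0.166]
contact_force: [0.5, -0.6, -0.7]
opening: 0.999
finger_force: 0.0
```

>>> {"api": "jog_arm", "payload": {
  "increments": [
    {"dx": 0.57, "dy": -0.92, "dz": -0.1, "ax": 0, "ay": 0, "az": 0, "gripper": 1},
    {"dx": 0.57, "dy": -0.92, "dz": -0.1, "ax": 0, "ay": 0, "az": 0, "gripper": 1},
    {"dx": 0.57, "dy": -0.92, "dz": -0.1, "ax": 0, "ay": 0, "az": 0, "gripper": 1},
    {"dx": 0.57, "dy": -0.92, "dz": -0.1, "ax": 0, "ay": 0, "az": 0, "gripper": 1}
  ]
}}

```text
time: 1.9
eef_pos: [0.5565, 0.0854, 0.2554]
tcp_rot: [0.62, 0.742, 0.197, 0.166]
contact_force: [-0.9, -0.9, 0.0]
opening: 1.001
finger_force: 0.0
```

```bash
python3 - <<'E'
from h import *
print(get_state()['qpos'])
go(KG+ax*.12,Rknob)
c=cam('wrist');cv2.imwrite('pics/w1.png',cv2.convertScaleAbs(c['frame'],alpha=1.5));W=cloud(c);np.savez('w1.npz',W=W,f=c['frame'])
Rk=RS@R.from_euler('y',-30,degrees=True).as_matrix()
L=(W-KG)@Rk   # knob_grip frame
g=cv2.cvtColor(c['frame'],cv2.COLOR_BGR2GRAY)
m=(abs(L[...,2]-.010)<.004)&(abs(L[...,0])<.03)&(abs(L[...,1])<.05)
print(m.sum(),np.nanpercentile(L[m],[1,50,99],axis=0).round(4))
if m.sum(): print(cv2.minAreaRect(L[m][:,:2].astype(np.float32)), np.median(W[m],axis=0))
E
```

```text
[-0.07885301 -0.19728946  2.13511767  0.19367195  0.70701289 -0.37330313]
shift [ 0.013  0.017 -0.15 ] turn [ 0.001 -0.002 -0.002] n 0.3629698719754514 0.036931544466551315
1420 [[-0.0058 -0.0231  0.0061]
 [ 0.0012  0.0016  0.0085]
 [ 0.008   0.0237  0.0101]]
((0.001235733274370432, 0.0005706734955310822), (0.014633096754550934, 0.048897355794906616), 0.3622560203075409) [0.61364383 0.09871122 0.14166696]
```

View pics/w1.png

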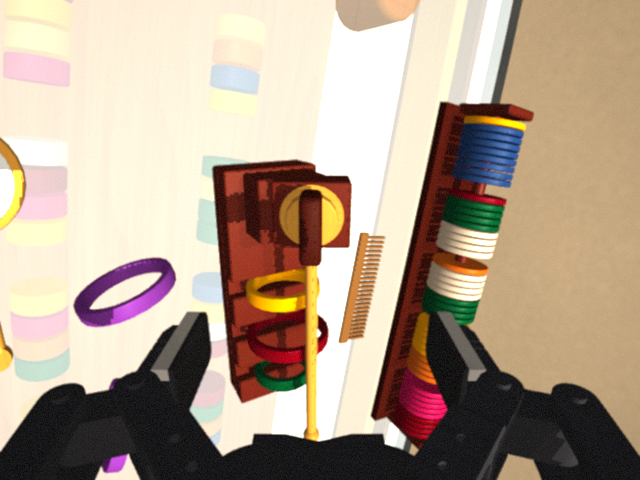

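The wrist picture shows the knob's dark wing at (311,225), the bar below it ending at (312,432), and the red bangle at (288,338), which is clearly the largest, in the middle slot. The knob is within 1–2 mm of my estimate.

```bash
cat >> h.py <<'E'
Rk=RS@R.from_euler('y',-30,degrees=True).as_matrix()
KG=KG+Rk@np.array([.0012,.0005,-.001])
E
python3 - <<'E'
from h import *
go(KG+ax*.05,Rknob);go(KG+ax*.01,Rknob)
E
```

```text
shift [ 0.32   0.06  -0.657] turn [ 0.001 -0.002 -0.004] n 1.7594329572907486 0.04693647074291828
shift [ 0.484  0.089 -0.946] turn [ 0.001 -0.002 -0.004] n 2.558304690741984 0.04693647074291828
```

>>> {"api": "jog_arm", "payload": {
  "increments": [
    {"dx": 0.32, "dy": 0.06, "dz": -0.657, "ax": 0, "ay": 0, "az": 0, "gripper": 0.1},
    {"dx": 0.32, "dy": 0.06, "dz": -0.657, "ax": 0, "ay": 0, "az": 0, "gripper": 0.1},
    {"dx": 0.32, "dy": 0.06, "dz": -0.657, "ax": 0, "ay": 0, "az": 0, "gripper": 0.1},
    {"dx": 0.4, "dy": 0.075, "dz": -0.8, "ax": 0, "ay": 0, "az": 0, "gripper": 0},
    {"dx": 0.484, "dy": 0.089, "dz": -0.946, "ax": 0, "ay": 0, "az": 0, "gripper": 0},
    {"dx": 0.484, "dy": 0.089, "dz": -0.946, "ax": 0, "ay": 0, "az": 0, "gripper": 0},
    {"dx": 0.484, "dy": 0.089, "dz": -0.946, "ax": 0, "ay": 0, "az": 0, "gripper": 0}
  ],
  "force": 40
}}

```text
time: 2.65
eef_pos: [0.6132, 0.1003, 0.1441]
tcp_rot: [0.617, 0.743, 0.198, 0.166]
contact_force: [0.6, 0.2, -0.1]
opening: 0.502
finger_force: 0.0
```

>>> {"api": "jog_arm", "payload": {
  "increments": [
    {"dx": 0, "dy": 0, "dz": 0, "ax": 0, "ay": 0, "az": 0, "gripper": -1},
    {"dx": 0, "dy": 0, "dz": 0, "ax": 0, "ay": 0, "az": 0, "gripper": -1},
    {"dx": 0, "dy": 0, "dz": 0, "ax": 0, "ay": 0, "az": 0, "gripper": -1},
    {"dx": 0, "dy": 0, "dz": 0, "ax": 0, "ay": 0, "az": 0, "gripper": -1},
    {"dx": 0, "dy": 0, "dz": 0, "ax": 0, "ay": 0, "az": 0, "gripper": -1},
    {"dx": 0, "dy": 0, "dz": 0, "ax": 0, "ay": 0, "az": 0, "gripper": -1}
  ]
}}

```text
time: 3.25
eef_pos: [0.6127, 0.0996, 0.1443]
tcp_rot: [0.617, 0.743, 0.198, 0.165]
contact_force: [-8.8, -0.9, 7.0]
opening: 0.175
finger_force: 41.5
```

>>> {"api": "jog_arm", "payload": {
  "increments": [
    {"dx": -0.02, "dy": -0.004, "dz": 0.035, "ax": 0, "ay": 0, "az": 0, "gripper": -1},
    {"dx": -0.04, "dy": -0.007, "dz": 0.07, "ax": 0, "ay": 0, "az": 0, "gripper": -1},
    {"dx": -0.059, "dy": -0.01, "dz": 0.104, "ax": 0, "ay": 0, "az": 0, "gripper": -1},
    {"dx": -0.059, "dy": -0.01, "dz": 0.104, "ax": 0, "ay": 0, "az": 0, "gripper": -1},
    {"dx": -0.059, "dy": -0.01, "dz": 0.104, "ax": 0, "ay": 0, "az": 0, "gripper": -1}
  ]
}}

```text
time: 3.75
eef_pos: [0.6062, 0.0984, 0.1556]
tcp_rot: [0.617, 0.743, 0.198, 0.165]
contact_force: [-1.7, 0.9, 1.1]
opening: 0.176
finger_force: 40.2
```

```bash
python3 - <<'E'
from h import *
s=get_state();print(Rk.T@s['contact_force'],Rk.T@(s['eef_pos']-KG),s['wrist_torque'])
c=cam('side');W=cloud(c)
B=W[185:300,295:395].reshape(-1,3);F=c['frame'][185:300,295:395];h=cv2.cvtColor(F,cv2.COLOR_BGR2HSV).reshape(-1,3)
L=(B-S0)@RS
m=(L[:,2]>.105)&(L[:,1]<.05)&(L[:,1]>-.13)&(abs(L[:,0])<.04);print(m.sum(),np.median(L[m],axis=0),np.percentile(L[m][:,2],[10,90]))
a=Rk.T@(R.from_euler('z',0).as_matrix()@ax);print('turn vec for 1.40:',ax*1.40/(np.pi/2),'1.42',ax*1.42/(np.pi/2))
E
```

```text
[-0.77504622  1.22093913  1.68680661] [0.00057859 0.00200366 0.02553873] [0.24362396 0.33872984 0.14366714]
253 [-0.00833646 -0.04545153  0.12603433] [0.1222645  0.12896469]
turn vec for 1.40: [-0.43886366 -0.0773835   0.77186045] 1.42 [-0.44513314 -0.07848898  0.78288703]
```

>>> {"api": "jog_arm", "payload": {
  "increments": [
    {"dx": 0, "dy": -0.001, "dz": 0, "ax": -0.032, "ay": -0.006, "az": 0.056, "gripper": -1},
    {"dx": -0.001, "dy": -0.002, "dz": -0.001, "ax": -0.064, "ay": -0.011, "az": 0.112, "gripper": -1},
    {"dx": -0.002, "dy": -0.003, "dz": -0.001, "ax": -0.096, "ay": -0.017, "az": 0.168, "gripper": -1},
    {"dx": -0.004, "dy": -0.003, "dz": -0.002, "ax": -0.128, "ay": -0.023, "az": 0.224, "gripper": -1},
    {"dx": -0.005, "dy": -0.004, "dz": -0.003, "ax": -0.16, "ay": -0.028, "az": 0.28, "gripper": -1},
    {"dx": -0.006, "dy": -0.005, "dz": -0.003, "ax": -0.192, "ay": -0.034, "az": 0.336, "gripper": -1},
    {"dx": -0.007, "dy": -0.006, "dz": -0.004, "ax": -0.221, "ay": -0.039, "az": 0.389, "gripper": -1},
    {"dx": -0.007, "dy": -0.006, "dz": -0.004, "ax": -0.221, "ay": -0.039, "az": 0.389, "gripper": -1}
  ]
}}

```text
time: 4.6
eef_pos: [0.605, 0.0976, 0.1543]
tcp_rot: [0.323, 0.911, 0.127, 0.222]
contact_force: [-2.2, 1.3, 0.2]
opening: 0.179
finger_force: 40.2
```

>>> {"api": "jog_arm", "payload": {
  "increments": [
    {"dx": 0, "dy": -0.001, "dz": 0, "ax": -0.032, "ay": -0.006, "az": 0.056, "gripper": -1},
    {"dx": -0.001, "dy": -0.003, "dz": -0.001, "ax": -0.064, "ay": -0.011, "az": 0.112, "gripper": -1},
    {"dx": -0.002, "dy": -0.004, "dz": -0.001, "ax": -0.096, "ay": -0.017, "az": 0.168, "gripper": -1},
    {"dx": -0.003, "dy": -0.006, "dz": -0.002, "ax": -0.128, "ay": -0.023, "az": 0.224, "gripper": -1},
    {"dx": -0.004, "dy": -0.007, "dz": -0.003, "ax": -0.16, "ay": -0.028, "az": 0.28, "gripper": -1},
    {"dx": -0.005, "dy": -0.009, "dz": -0.003, "ax": -0.192, "ay": -0.034, "az": 0.336, "gripper": -1},
    {"dx": -0.005, "dy": -0.01, "dz": -0.004, "ax": -0.221, "ay": -0.039, "az": 0.389, "gripper": -1},
    {"dx": -0.005, "dy": -0.01, "dz": -0.004, "ax": -0.221, "ay": -0.039, "az": 0.389, "gripper": -1}
  ]
}}

```text
time: 5.4
eef_pos: [0.6045, 0.096, 0.1537]
tcp_rot: [-0.01, 0.967, 0.041, 0.253]
contact_force: [-3.1, -0.2, -1.4]
opening: 0.177
finger_force: 40.1
```

```bash
python3 - <<'E'
from h import *
s=get_state();print(Rk.T@s['contact_force'],Rk.T@(s['eef_pos']-KG),s['wrist_torque'],s['qpos'])
print('angle',(R.from_quat(s['tcp_rot'])*Rknob.inv()).as_rotvec()@ax)
c=cam('top');cv2.imwrite('pics/t2.png',c['frame'])
W=cloud(c);L=(W-S0)@RS
m=(L[...,0]>.06)&(L[...,2]>.1)&(L[...,1]>-.1)&(L[...,1]<.25)&(L[...,0]<.25)
P=(W[m]-KG)@Rk; a=np.arctan2(P[:,0],-P[:,1]); print(m.sum(),np.percentile(a,[5,50,95]),np.median(P,axis=0))
E
```

```text
[-3.3356104   0.36459978  0.3246734 ] [-2.21832190e-03 -9.30203326e-06  2.48611556e-02] [-0.16327599  0.69916072  0.0805988 ] [-0.04841332  0.05720839  2.10017617  0.23296616  0.48790032 -1.81927795]
angle 1.4182256329378249
327 [1.38469421 1.41595571 1.44839367] [ 0.15771924 -0.024538   -0.0100946 ]
```

>>> {"api": "jog_arm", "payload": {
  "increments": [
    {"dx": 0.016, "dy": 0.003, "dz": -0.029, "ax": 0, "ay": 0, "az": 0, "gripper": -1},
    {"dx": 0.033, "dy": 0.006, "dz": -0.058, "ax": 0, "ay": 0, "az": 0, "gripper": -1},
    {"dx": 0.049, "dy": 0.009, "dz": -0.087, "ax": 0, "ay": 0, "az": 0, "gripper": -1},
    {"dx": 0.053, "dy": 0.0095, "dz": -0.094, "ax": 0, "ay": 0, "az": 0, "gripper": -1},
    {"dx": 0.057, "dy": 0.01, "dz": -0.101, "ax": 0, "ay": 0, "az": 0, "gripper": -1},
    {"dx": 0.057, "dy": 0.01, "dz": -0.101, "ax": 0, "ay": 0, "az": 0, "gripper": -1},
    {"dx": 0.057, "dy": 0.01, "dz": -0.101, "ax": 0, "ay": 0, "az": 0, "gripper": -1}
  ]
}}

```text
time: 6.15
eef_pos: [0.6109, 0.0972, 0.1428]
tcp_rot: [-0.011, 0.967, 0.041, 0.252]
contact_force: [-18.1, -5.6, 12.1]
opening: 0.175
finger_force: 42.9
```

```bash
python3 - <<'E'
from h import *
s=get_state();print(Rk.T@s['contact_force'],Rk.T@(s['eef_pos']-KG),Rk.T@(np.array([.6127,.0996,.1443])-KG))
c=cam('top');W=cloud(c);L=(W-S0)@RS
m=(L[...,0]>.06)&(L[...,2]>.1)&(L[...,1]>-.1)&(L[...,1]<.25)&(L[...,0]<.25)
P=(W[m]-KG)@Rk; a=np.arctan2(P[:,0],-P[:,1]); print(m.sum(),np.percentile(a,[5,50,95]),np.median(P,axis=0))
E
```

```text
[-10.24077912  -2.33446518  19.86717385] [-1.98524844e-03  7.42831064e-05  1.22436369e-02] [0.00066788 0.00207124 0.01239234]
333 [1.38120171 1.41513509 1.4463749 ] [ 0.15443277 -0.02400217 -0.02233292]
```

>>> {"api": "jog_arm", "payload": {
  "increments": [
    {"dx": -0.008, "dy": -0.001, "dz": 0.014, "ax": 0, "ay": 0, "az": 0, "gripper": -0.3},
    {"dx": -0.008, "dy": -0.001, "dz": 0.014, "ax": 0, "ay": 0, "az": 0, "gripper": 0},
    {"dx": -0.008, "dy": -0.001, "dz": 0.014, "ax": 0, "ay": 0, "az": 0, "gripper": 0},
    {"dx": -0.1, "dy": -0.018, "dz": 0.18, "ax": 0, "ay": 0, "az": 0, "gripper": 0},
    {"dx": -0.25, "dy": -0.044, "dz": 0.44, "ax": 0, "ay": 0, "az": 0, "gripper": 0},
    {"dx": -0.45, "dy": -0.079, "dz": 0.8, "ax": 0, "ay": 0, "az": 0, "gripper": 0},
    {"dx": -0.45, "dy": -0.079, "dz": 0.8, "ax": 0, "ay": 0, "az": 0, "gripper": 0}
  ]
}}

```text
time: 6.9
eef_pos: [0.5601, 0.088, 0.247]
tcp_rot: [-0.011, 0.964, 0.041, 0.261]
contact_force: [0.0, 0.1, 0.4]
opening: 0.502
finger_force: 0.0
```

```bash
cat >> h.py <<'E'
Rd=R.from_matrix(np.diag([-1.,1,-1]))
Rb=R.from_euler('z',yaw)*Rd
BC=st([0,-.03,.06])
E
python3 - <<'E'
from h import *
print(BC); go(st([-.03,-.03,.25]),Rb)
c=cam('top');W=cloud(c);L=(W-S0)@RS
m=(L[...,0]>.06)&(L[...,2]>.1)&(L[...,1]>-.1)&(L[...,1]<.25)&(L[...,0]<.25)
P=(W[m]-KG)@Rk; a=np.arctan2(P[:,0],-P[:,1]); print(m.sum(),np.percentile(a,[5,50,95]),np.median(P,axis=0))
E
```

```text
[ 0.65450945 -0.02764423  0.06      ]
shift [ 0.54  -1.007  0.025] turn [-0.082  0.331  0.094] n 2.744014969718954 3.704864147514103
339 [1.38231475 1.41567833 1.44878738] [ 0.15508852 -0.02405905 -0.0225122 ]
```

>>> {"api": "jog_arm", "payload": {
  "increments": [
    {"dx": 0.54, "dy": -1, "dz": 0.1, "ax": -0.082, "ay": 0.331, "az": 0.094, "gripper": 0},
    {"dx": 0.54, "dy": -1, "dz": 0.1, "ax": -0.082, "ay": 0.331, "az": 0.094, "gripper": 0},
    {"dx": 0.54, "dy": -1, "dz": 0.05, "ax": -0.082, "ay": 0.331, "az": 0.094, "gripper": -0.3},
    {"dx": 0.54, "dy": -1, "dz": 0.025, "ax": -0.082, "ay": 0.331, "az": 0.094, "gripper": -0.3},
    {"dx": 0.54, "dy": -1, "dz": 0.025, "ax": -0.082, "ay": 0.331, "az": 0.094, "gripper": -0.3},
    {"dx": 0.54, "dy": -1, "dz": 0.025, "ax": -0.082, "ay": 0.331, "az": 0.094, "gripper": -0.3}
  ]
}}

```text
time: 7.55
eef_pos: [0.6224, -0.0314, 0.239]
tcp_rot: [-0.087, 0.996, 0.0, -0.008]
contact_force: [-0.0, 1.0, -0.9]
opening: 0.35
finger_force: 0.0
```

```bash
python3 - <<'E'
from h import *
c=cam('wrist');cv2.imwrite('pics/w2.png',cv2.convertScaleAbs(c['frame'],alpha=1.4));W=cloud(c);L=(W-S0)@RS
h=cv2.cvtColor(c['frame'],cv2.COLOR_BGR2HSV)
m=(abs(L[...,0])<.05)&(abs(L[...,1]+.03)<.02)&(L[...,2]>.05)&(L[...,2]<.11)
P=L[m];print(len(P),np.percentile(P,[1,50,99],axis=0).round(4))
T=P[P[:,2]>.09];print('top',len(T),np.percentile(T,[2,50,98],axis=0).round(4),'yaw slope',np.polyfit(T[:,0],T[:,1],1))
A=np.c_[2*P[:,0],2*P[:,2],np.ones(len(P))]; o=P[:,2]>.085
print('bar clear?', get_state()['qpos'])
go(st([0,-.03,.098]),Rb)
E
```

```text
1603 [[-0.0385 -0.0367  0.0593]
 [-0.013  -0.0302  0.0943]
 [ 0.0314 -0.0243  0.1002]]
top 1047 [[-0.0235 -0.0361  0.0903]
 [-0.0037 -0.0302  0.0971]
 [ 0.0245 -0.0243  0.1001]] yaw slope [ 0.00188477 -0.0302592 ]
bar clear? [-0.21110714  0.19432521  1.71786757 -0.00483413  1.24489455 -1.9544384 ]
shift [ 0.272  0.029 -1.18 ] turn [ 0.001 -0.01   0.   ] n 2.906994668281525 0.10778264032929535
```

View pics/w2.png

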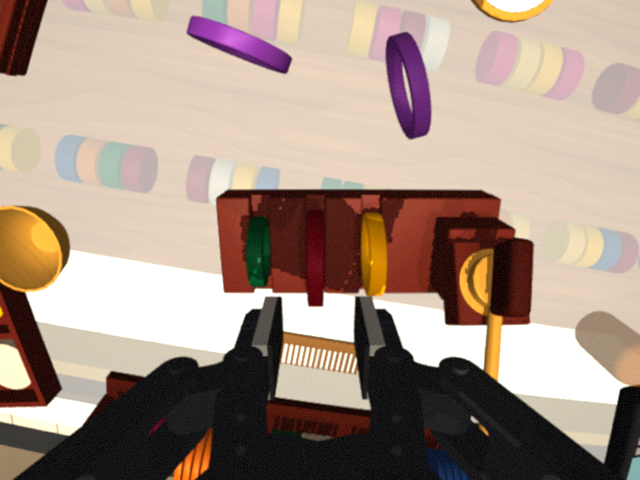

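The wrist picture shows the bar open on the lower right (495,340), the red bangle at (316,255) and the two open fingers lined up with it at (265,340) and (365,340). The measured bangle offset is under 1 mm.

>>> {"api": "jog_arm", "payload": {
  "increments": [
    {"dx": 0.27, "dy": 0.027, "dz": -0.4, "ax": 0, "ay": -0.01, "az": 0, "gripper": -0.3},
    {"dx": 0.27, "dy": 0.027, "dz": -0.75, "ax": 0, "ay": -0.01, "az": 0, "gripper": -0.3},
    {"dx": 0.27, "dy": 0.027, "dz": -0.75, "ax": 0, "ay": -0.01, "az": 0, "gripper": -0.3},
    {"dx": 0.27, "dy": 0.027, "dz": -0.75, "ax": 0, "ay": -0.01, "az": 0, "gripper": -0.3}
  ],
  "force": 30
}}

```text
time: 8.0
eef_pos: [0.6535, -0.0279, 0.1505]
tcp_rot: [-0.087, 0.996, -0.001, -0.001]
contact_force: [0.4, -0.2, -0.1]
opening: 0.352
finger_force: 0.0
```

```bash
python3 - <<'E'
from h import *
go(st([0,-.0302,.098]),Rb)
E
```

```text
shift [ 0.009  0.    -0.438] turn [ 0.001 -0.001  0.   ] n 1.0509813768421217 0.016642763254006963
```

>>> {"api": "jog_arm", "payload": {
  "increments": [
    {"dx": 0.009, "dy": 0, "dz": -0.2, "ax": 0, "ay": 0, "az": 0, "gripper": -0.3},
    {"dx": 0.009, "dy": 0, "dz": -0.44, "ax": 0, "ay": 0, "az": 0, "gripper": -0.3},
    {"dx": 0.009, "dy": 0, "dz": -0.44, "ax": 0, "ay": 0, "az": 0, "gripper": -0.3},
    {"dx": 0.009, "dy": 0, "dz": -0.44, "ax": 0, "ay": 0, "az": 0, "gripper": -1},
    {"dx": 0.009, "dy": 0, "dz": -0.44, "ax": 0, "ay": 0, "az": 0, "gripper": -1},
    {"dx": 0.009, "dy": 0, "dz": -0.44, "ax": 0, "ay": 0, "az": 0, "gripper": -1},
    {"dx": 0.009, "dy": 0, "dz": -0.44, "ax": 0, "ay": 0, "az": 0, "gripper": -1},
    {"dx": 0.009, "dy": 0, "dz": -0.44, "ax": 0, "ay": 0, "az": 0, "gripper": -1},
    {"dx": 0.009, "dy": 0, "dz": -0.44, "ax": 0, "ay": 0, "az": 0, "gripper": -1}
  ]
}}

```text
time: 8.9
eef_pos: [0.6579, -0.029, 0.1016]
tcp_rot: [-0.087, 0.996, -0.002, 0.003]
contact_force: [-0.8, -0.2, 6.2]
opening: 0.142
finger_force: 32.9
```

>>> {"api": "jog_arm", "payload": {
  "increments": [
    {"dx": 0, "dy": 0, "dz": 0.1, "ax": 0, "ay": 0, "az": 0, "gripper": -1},
    {"dx": 0, "dy": 0, "dz": 0.25, "ax": 0, "ay": 0, "az": 0, "gripper": -1},
    {"dx": 0, "dy": 0, "dz": 0.5, "ax": 0, "ay": 0, "az": 0, "gripper": -1},
    {"dx": 0, "dy": 0, "dz": 0.75, "ax": 0, "ay": 0, "az": 0, "gripper": -1},
    {"dx": 0, "dy": 0, "dz": 1, "ax": 0, "ay": 0, "az": 0, "gripper": -1},
    {"dx": 0, "dy": 0, "dz": 1, "ax": 0, "ay": 0, "az": 0, "gripper": -1}
  ]
}}

```text
time: 9.5
eef_pos: [0.659, -0.0292, 0.2263]
tcp_rot: [-0.087, 0.996, -0.003, 0.006]
contact_force: [0.5, 0.2, -0.4]
opening: 0.146
finger_force: 32.2
```

```bash
cat >> h.py <<'E'
Rr=R.from_euler('z',-17.57,degrees=True)*Rd; RC=np.array([.496,-.3261,0])
E
python3 - <<'E'
from h import *
go(np.array([.496,-.3261,.23]),Rr)
E
```

```text
shift [-1.358 -2.474  0.031] turn [ 0.005  0.007 -0.306] n 6.774041042696448 3.2061152233274455
```

>>> {"api": "jog_arm", "payload": {
  "increments": [
    {"dx": -0.22, "dy": -0.41, "dz": 0.02, "ax": 0, "ay": 0, "az": -0.05, "gripper": -1},
    {"dx": -0.45, "dy": -0.82, "dz": 0.03, "ax": 0, "ay": 0, "az": -0.1, "gripper": -1},
    {"dx": -0.45, "dy": -0.82, "dz": 0.03, "ax": 0, "ay": 0, "az": -0.1, "gripper": -1}
  ]
}}

```text
time: 9.8
eef_pos: [0.6, -0.1301, 0.2218]
tcp_rot: [-0.006, 1.0, -0.002, -0.001]
contact_force: [0.9, 0.9, -1.3]
opening: 0.145
finger_force: 32.1
```

>>> {"api": "jog_arm", "payload": {
  "increments": [
    {"dx": -0.22, "dy": -0.41, "dz": 0, "ax": 0, "ay": 0, "az": -0.05, "gripper": -1},
    {"dx": -0.45, "dy": -0.82, "dz": 0, "ax": 0, "ay": 0, "az": -0.1, "gripper": -1},
    {"dx": -0.45, "dy": -0.82, "dz": 0, "ax": 0, "ay": 0, "az": -0.1, "gripper": -1}
  ]
}}

```text
time: 10.1
eef_pos: [0.5461, -0.2285, 0.2217]
tcp_rot: [0.072, 0.997, -0.002, -0.001]
contact_force: [-0.4, 0.8, 0.4]
opening: 0.144
finger_force: 32.1
```

>>> {"api": "jog_arm", "payload": {
  "increments": [
    {"dx": -0.15, "dy": -0.41, "dz": 0, "ax": 0, "ay": 0, "az": -0.05, "gripper": -1},
    {"dx": -0.3, "dy": -0.82, "dz": 0, "ax": 0, "ay": 0, "az": -0.105, "gripper": -1},
    {"dx": -0.45, "dy": -0.83, "dz": 0, "ax": 0, "ay": 0, "az": -0.105, "gripper": -1},
    {"dx": -0.45, "dy": -0.83, "dz": 0, "ax": 0, "ay": 0, "az": -0.105, "gripper": -1},
    {"dx": -0.45, "dy": -0.83, "dz": 0, "ax": 0, "ay": 0, "az": -0.105, "gripper": -1}
  ]
}}

```text
time: 10.6
eef_pos: [0.4944, -0.3245, 0.2217]
tcp_rot: [0.152, 0.988, -0.001, -0.0]
contact_force: [0.7, 0.1, -1.0]
opening: 0.145
finger_force: 32.1
```

```bash
python3 - <<'E'
from h import *
c=cam('wrist');s=get_state();W=cloud(c);cv2.imwrite('pics/w3.png',cv2.convertScaleAbs(c['frame'],alpha=1.6))
m=(np.hypot(W[...,0]-.496,W[...,1]+.3261)<.08)&(abs(W[...,2]-.036)<.004)
P=W[m];print(m.sum(),cv2.minAreaRect(P[:,:2].astype(np.float32)))
h=cv2.cvtColor(c['frame'],cv2.COLOR_BGR2HSV)
T=R.from_quat(s['tcp_rot']).as_matrix();L=(W-s['eef_pos'])@T
m2=((h[...,0]>170)|(h[...,0]<5))&(h[...,1]>120)&(abs(L[...,1])<.02)&(L[...,2]>-.01)&(L[...,2]<.11)&(abs(L[...,0])<.06)
Q=L[m2];print('ring tool',m2.sum(),np.percentile(Q,[1,50,99],axis=0).round(4),np.polyfit(Q[:,2],Q[:,1],1))
print(s['eef_pos'],s['finger_force']);go([.496,-.3261,.23],Rr)
c=cam('side');cv2.imwrite('pics/s3.png',c['frame'])
E
```

```text
4563 ((0.4945754110813141, -0.32753488421440125), (0.06034833565354347, 0.1005932092666626), 73.0774917602539)
ring tool 5856 [[-0.0211 -0.0067 -0.0012]
 [ 0.0183 -0.0003  0.0071]
 [ 0.0412  0.0059  0.045 ]] [ 0.02477852 -0.00070742]
[ 0.49471856 -0.32411607  0.22183189] 32.13837076271929
shift [ 0.011 -0.017  0.068] turn [ 0.001 -0.    -0.002] n 0.17005412210212958 0.02083550533824379
```

View pics/w3.png

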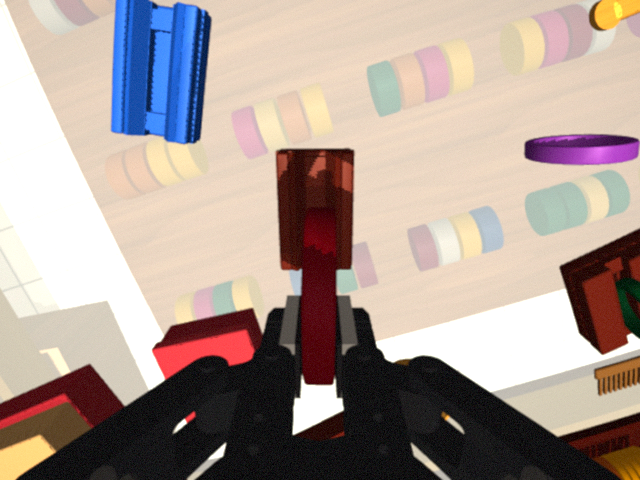

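The wrist picture shows the red bangle gripped at (320,295), lined up with the groove of the rosewood rest at (315,210). The blue decoy is far off at (160,70).

>>> {"api": "jog_arm", "payload": {
  "increments": [
    {"dx": 0.017, "dy": -0.032, "dz": 0, "ax": 0, "ay": 0, "az": 0.004, "gripper": -1},
    {"dx": 0.017, "dy": -0.032, "dz": -0.25, "ax": 0, "ay": 0, "az": 0.004, "gripper": -1},
    {"dx": 0.017, "dy": -0.032, "dz": -0.5, "ax": 0, "ay": 0, "az": 0.004, "gripper": -1},
    {"dx": 0.017, "dy": -0.032, "dz": -0.7, "ax": 0, "ay": 0, "az": 0.004, "gripper": -1},
    {"dx": 0.017, "dy": -0.032, "dz": -0.8, "ax": 0, "ay": 0, "az": 0.004, "gripper": -1},
    {"dx": 0.017, "dy": -0.032, "dz": -0.8, "ax": 0, "ay": 0, "az": 0.004, "gripper": -1}
  ]
}}

```text
time: 11.3
eef_pos: [0.4957, -0.3277, 0.1238]
tcp_rot: [0.148, 0.989, -0.0, -0.002]
contact_force: [-0.3, 0.1, -0.2]
opening: 0.142
finger_force: 32.1
```

```bash
python3 - <<'E'
from h import *
c=cam('wrist');s=get_state();W=cloud(c)
a=np.radians(-17.2);Q=np.array([[np.cos(a),-np.sin(a),0],[np.sin(a),np.cos(a),0],[0,0,1]])
L=(W-[.4948,-.3273,0])@Q
m=(abs(L[...,0])<.06)&(abs(L[...,1])<.04)&(abs(L[...,2]-.036)<.004);P=L[m]
print('rest',m.sum(),cv2.minAreaRect(P[:,:2].astype(np.float32)))
r=(abs(L[...,0])<.05)&(abs(L[...,1])<.015)&(L[...,2]>.05)&(L[...,2]<.095)
h=cv2.cvtColor(c['frame'],cv2.COLOR_BGR2HSV);r&=((h[...,0]>170)|(h[...,0]<5))&(h[...,1]>120)
B=L[r];print('ring',len(B),np.percentile(B,[1,50,99],axis=0).round(4))
print(s['eef_pos'],(s['eef_pos']-[.4948,-.3273,0])@Q)
E
```

```text
rest 7962 ((-0.00700518861413002, -0.0003742799162864685), (0.08690331876277924, 0.06074763834476471), 0.22492483258247375)
ring 509 [[-0.0406 -0.0058  0.0724]
 [-0.0394  0.0004  0.0884]
 [-0.0372  0.0065  0.0949]]
[ 0.49640774 -0.32852403  0.12566346] [ 0.0018978  -0.00069387  0.12566346]
```

>>> {"api": "jog_arm", "payload": {
  "increments": [
    {"dx": 0, "dy": -0.004, "dz": -0.07, "ax": 0, "ay": 0, "az": 0, "gripper": -1},
    {"dx": 0, "dy": -0.004, "dz": -0.14, "ax": 0, "ay": 0, "az": 0, "gripper": -1},
    {"dx": 0, "dy": -0.004, "dz": -0.2, "ax": 0, "ay": 0, "az": 0, "gripper": -1},
    {"dx": 0, "dy": -0.004, "dz": -0.22, "ax": 0, "ay": 0, "az": 0, "gripper": -1},
    {"dx": 0, "dy": -0.004, "dz": -0.22, "ax": 0, "ay": 0, "az": 0, "gripper": -1},
    {"dx": 0, "dy": -0.004, "dz": -0.22, "ax": 0, "ay": 0, "az": 0, "gripper": -1}
  ]
}}

```text
time: 11.95
eef_pos: [0.4962, -0.3296, 0.0997]
tcp_rot: [0.149, 0.989, -0.001, -0.0]
contact_force: [-0.1, 1.2, -0.4]
opening: 0.141
finger_force: 32.1
```

No contact yet; continue down in small steps.

>>> {"api": "jog_arm", "payload": {
  "increments": [
    {"dx": 0, "dy": 0, "dz": -0.01, "ax": 0, "ay": 0, "az": 0, "gripper": -1},
    {"dx": 0, "dy": 0, "dz": -0.02, "ax": 0, "ay": 0, "az": 0, "gripper": -1},
    {"dx": 0, "dy": 0, "dz": -0.03, "ax": 0, "ay": 0, "az": 0, "gripper": -1},
    {"dx": 0, "dy": 0, "dz": -0.03, "ax": 0, "ay": 0, "az": 0, "gripper": -1}
  ]
}}

```text
time: 12.35
eef_pos: [0.496, -0.3294, 0.0958]
tcp_rot: [0.149, 0.989, -0.001, -0.0]
contact_force: [-0.4, -0.5, -1.0]
opening: 0.141
finger_force: 32.1
```

>>> {"api": "jog_arm", "payload": {
  "increments": [
    {"dx": 0, "dy": 0, "dz": -0.01, "ax": 0, "ay": 0, "az": 0, "gripper": -1},
    {"dx": 0, "dy": 0, "dz": -0.02, "ax": 0, "ay": 0, "az": 0, "gripper": -1},
    {"dx": 0, "dy": 0, "dz": -0.025, "ax": 0, "ay": 0, "az": 0, "gripper": -1},
    {"dx": 0, "dy": 0, "dz": -0.025, "ax": 0, "ay": 0, "az": 0, "gripper": -1}
  ]
}}

```text
time: 12.75
eef_pos: [0.4969, -0.3301, 0.0955]
tcp_rot: [0.149, 0.989, -0.002, 0.001]
contact_force: [-1.6, 1.2, 9.0]
opening: 0.143
finger_force: 33.2
```

```bash
python3 - <<'E'
from h import *
s=get_state();print(s['contact_force'],s['eef_pos'])
c=cam('side');W=cloud(c)
a=np.radians(-17.2);Q=np.array([[np.cos(a),-np.sin(a),0],[np.sin(a),np.cos(a),0],[0,0,1]])
L=(W-[.4948,-.3273,0])@Q
h=cv2.cvtColor(c['frame'],cv2.COLOR_BGR2HSV)
r=(abs(L[...,0])<.05)&(abs(L[...,1])<.02)&(L[...,2]>.045)&(L[...,2]<.11)&(((h[...,0]>170)|(h[...,0]<5))&(h[...,1]>120))
B=L[r];print(len(B),np.percentile(B,[1,50,99],axis=0).round(4))
cv2.imwrite('pics/s4.png',cv2.resize(cv2.convertScaleAbs(c['frame'][290:420,280:430],alpha=1.6),None,fx=4,fy=4,interpolation=2))
E
```

```text
[-1.630631    1.23553465  9.03790676] [ 0.49693054 -0.33014405  0.09554581]
176 [[-0.0364 -0.0127  0.0456]
 [-0.0168 -0.0081  0.0752]
 [ 0.0419  0.0019  0.0938]]
```

View pics/s4.png

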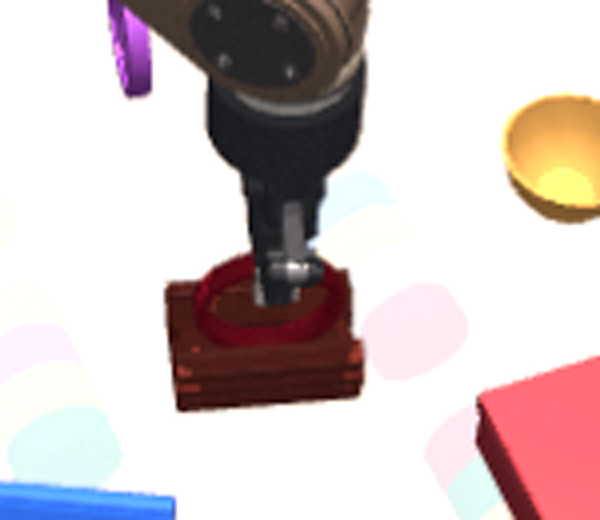

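The side crop shows the ring seated in the rest at (272,300). It touched down at a height of 0.0955 m, as predicted, with 9 N. Releasing.

>>> {"api": "jog_arm", "payload": {
  "increments": [
    {"dx": 0, "dy": 0, "dz": 0.015, "ax": 0, "ay": 0, "az": 0, "gripper": -1},
    {"dx": 0, "dy": 0, "dz": 0.015, "ax": 0, "ay": 0, "az": 0, "gripper": -0.6},
    {"dx": 0, "dy": 0, "dz": 0.015, "ax": 0, "ay": 0, "az": 0, "gripper": -0.3},
    {"dx": 0, "dy": 0, "dz": 0.015, "ax": 0, "ay": 0, "az": 0, "gripper": -0.2},
    {"dx": 0, "dy": 0, "dz": 0.015, "ax": 0, "ay": 0, "az": 0, "gripper": -0.2},
    {"dx": 0, "dy": 0, "dz": 0.1, "ax": 0, "ay": 0, "az": 0, "gripper": -0.2},
    {"dx": 0, "dy": 0, "dz": 0.3, "ax": 0, "ay": 0, "az": 0, "gripper": -0.2},
    {"dx": 0, "dy": 0, "dz": 0.6, "ax": 0, "ay": 0, "az": 0, "gripper": -0.2},
    {"dx": 0, "dy": 0, "dz": 1, "ax": 0, "ay": 0, "az": 0, "gripper": -0.2},
    {"dx": 0, "dy": 0, "dz": 1, "ax": 0, "ay": 0, "az": 0, "gripper": -0.2}
  ]
}}

```text
time: 13.8
eef_pos: [0.4994, -0.3323, 0.2227]
tcp_rot: [0.149, 0.989, -0.006, 0.007]
contact_force: [0.1, -1.1, 0.9]
opening: 0.404
finger_force: 0.0
```

```bash
python3 - <<'E'
from h import *
c=cam('wrist');W=cloud(c);print(get_state()['finger_force'],get_state()['contact_force'])
a=np.radians(-17.2);Q=np.array([[np.cos(a),-np.sin(a),0],[np.sin(a),np.cos(a),0],[0,0,1]])
L=(W-[.4948,-.3273,0])@Q
r=(abs(L[...,0])<.05)&(abs(L[...,1])<.03)&(L[...,2]>.05)&(L[...,2]<.11)
B=L[r];print('ring',len(B),np.percentile(B,[1,50,99],axis=0).round(4),'tilt',np.polyfit(B[:,2],B[:,1],1))
c=cam('top');W=cloud(c);P=(W-KG)@Rk;S=(W-S0)@RS
m=(S[...,0]>.06)&(S[...,2]>.1)&(S[...,1]>-.1)&(S[...,1]<.25)&(S[...,0]<.25)
P=P[m];print(np.median(np.arctan2(P[:,0],-P[:,1])),np.median(P[:,2]))
E
```

```text
0.0 [-0.39892941  1.0843109  -0.52732095]
ring 1909 [[-0.0388 -0.0069  0.0562]
 [-0.0095 -0.0008  0.0888]
 [ 0.0332  0.0053  0.0942]] tilt [-0.01191589  0.00029097]
1.415947354885294 -0.022554582782887234
```

The bangle stands upright and centred with its top at 94 mm. The bar is open and the knob is home. Handing in.

```bash
python3 -c "
from h import *
print(job.sign_off())"
```

```text
the job is handed in; nothing more can be done
None
```

The job is handed in: the bar is locked open with the knob home, and the red (largest) bangle stands upright and centred in the rosewood rest's groove. I have not seen the judge's verdict.

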